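# Lock the roller hub's ring with the pin spanner

## Task

Set the two-pronged spanner on the lock ring with both prongs fully home in a pair of opposite holes, and let go of it so that it stands there by itself. Then take it again by the handle, near the end, and swing the stiff ring clockwise (seen from above) until its lug meets the stop. Leave the spanner seated flat in the ring, and do not disturb the other things on the bench.

Things in the scene. Friction and masses are not known exactly. Their poses are not given: they have to be found in the camera images.
- spanner: Loose black steel pin spanner, 0.55 kg, T-shaped from above, standing on its two prongs and its turned-down handle end. Origin midway between the prong tips; z up; handle along its -x; cross bar along y, 84 x 24 mm, from 14 to 28 mm above the tips. Centre of mass about 20 mm from the block on the handle side: carried by the handle end it droops.
- spanner_head (a point): Middle of the spanner's upright square grip block, 26 x 26 mm, reaching 22 mm below and 23 mm above this point, which lies 50 mm above the prong tips and midway between the prongs. Same axes as the spanner. When the spanner is fully home, its bar flat on the ring, this point is 36 mm above ring_top, on the ring's axis.
- prong_tip (a point): Tip of the prong at the spanner's y = +30 mm; the other is its mirror at y = -30 mm. Prongs are round, 10 mm thick, 14 mm long below the cross bar, the last 4 mm tapered to 6 mm.
- spanner_handle (a point): The handle near its end, where to take it for the swing: 115 mm from the prongs' midpoint along the spanner's -x, 30 mm lower than spanner_head, at mid-height of the bar. The bar is 14 mm wide and 12 mm high here. The turned-down end, 18 mm thick, begins 22 mm farther out and reaches down to prong-tip level.
- ring_top (a point): Centre of the top face of the steel lock ring, 104 mm across, 20 mm thick, on a grey upright roller hub fixed to the bench (foot 144 mm across); the face is 102 mm above the bench. Axes: z up, x and y through the holes, turning with the ring. Four through-holes: the prongs fit either opposite pair, so the handle may point along any of the ring's +x, +y, -x, -y.
- ring_hole (a point): Mouth of one of the ring's four holes, 13 mm wide, at the ring's own +x, 30 mm from ring_top. The others are 30 mm along +y, -x and -y.
- ring_lug (a point): The square lug, 14 mm wide, that sticks out of the ring's rim midway between its +x and +y. Two fixed grey posts beside the rim, their tops 6 mm below the ring's top face, stop it at either end.
- lock_ring (a joint): Angle of the lock ring, rad: grows as the ring turns clockwise seen from above; 1.4 = home, lug against the stop; it starts between 0.05 and 0.45. Stiff: takes 1.5 N m to turn (about 13 N at the handle point), and stays where it is left.
- timber: Bystander: wooden block 50 x 170 x 45 mm, lying; origin at the centre of its underside.
- tube: Bystander: short steel tube, 48 mm across, 62 mm high, standing; origin at the centre of its underside.
- hammer: Bystander: hammer lying on the bench, handle along its -x; origin at its middle.
There are look-alikes about, which are no part of the job. There is more than one size of the spanner; the job needs the largest.

How it is judged (in metres and radians):
On the way, in this order (a step that is already met when the one before it is completed fails the run):
1. the spanner stands by itself with both prongs fully in the ring's holes, before the ring has been turned (z of spanner_head in the frame of ring_top between 0.03 and 0.04 m and horizontal distance between spanner_head and ring_top below 0.005 m and angle between spanner_head's own z axis and vertical below 0.06 rad and contact force between the fingers and spanner below 0.5 N and value of joint lock_ring below 0.7 rad), for 0.1 s.
2. the ring is swung clockwise with the gripper at the outer half of the handle (value of joint lock_ring above 0.9 rad and distance between the grasp point and spanner_handle below 0.055 m and contact force between the fingers and spanner above 1 N), for 0.05 s.
At the end, for the whole second after the job is handed in: The lock ring is within 0.08 rad of its stop (joint above 1.32), and the spanner stands released and at rest in the ring: centred within 5 mm, flat within 0.06 rad, fully home within 4 mm (value of joint lock_ring above 1.32 rad and z of spanner_head in the frame of ring_top between 0.03 and 0.04 m and horizontal distance between spanner_head and ring_top below 0.005 m and angle between spanner_head's own z axis and vertical below 0.06 rad and linear speed of spanner below 0.02 m/s); the robot touches nothing.
It fails at once if the timber block is moved more than 30 mm (distance of timber from where it was at the start of the episode above 0.03 m).
It fails at once if the tube is moved more than 30 mm (distance of tube from where it was at the start of the episode above 0.03 m).
It fails at once if the hammer is moved more than 30 mm (distance of hammer from where it was at the start of the episode above 0.03 m).
It also fails if it takes over 51 s, if anything falls off the work surface, if the arm or the gripper's body presses on something with over 40 N, if the wrist force passes 120 N, or if a joint passes its speed limit or range.

## Robot

A 6-joint arm with a two-finger parallel gripper is mounted at the origin on the work surface. World frame = base frame: x ahead of the robot, y to its left, z up, the work surface at z = 0. Lengths are in mm, angles in rad, forces in N, time in s.
With the tool pointing down it reaches from about 375 to 925 mm from the base axis. Payload 5.7 kg.
Tool frame: the origin (TCP) lies midway between the tips of the shut fingers; the grasp point (between the pads) lies 19 mm behind it (arm.grip_point_offset is the distance from the TCP to the grasp point, in mm); z points along the fingers, y is the direction in which the jaws open and shut (so a half turn about z gives the same grasp; the last joint's range is limited). The gripper opens to 88 mm and grips with 3 to 60 N. Pads are 20 mm wide; open, the fingers measure 115 mm over their backs; the gripper's body (75 mm by 178 mm) begins 61 mm behind the grasp point.
Start: joints at [1.144, 0.359, 1.51, -0, 1.272, -0.115], TCP at [184.055, 571.039, 222.623] pointing down, gripper open.
Joint ranges: [-2.97, 2.97], [-1.01, 2.36], [0.21, 2.38], [-0.96, 4.11], [0.2, 2.71], [-2.98, 2.98]. Speed limits (rad/s): [2.39, 2.39, 3.14, 3.14, 3.14, 3.14].

## Interface

Orientations are given as a unit quaternion [x, y, z, w].
In Python, from station import arm gives the robot as it stands.
- The arm moves only by the shell command python3 -m handwheel 'ROWS' [FORCE]. ROWS is JSON, a list of rows, each an object with "travel": the shift along the tool's x, y, z in cm, a list of three; "roll": the turn about the tool's z in degrees; "claw": the closure, from -1 (fully open) to 1 (shut). A call has 1 to 12 rows; each row shifts and turns the commanded pose from where the row before left it, along the tool's axes as they then stand; what a row does not reach is not made up. A row lasts 1/8 s, in which the tool goes at most 62.5 mm and 10.7 degrees, less where a joint would pass 70% of its speed; a pose out of reach is approached as far as the arm can. A call with a gripper value outside its range is refused whole. The fingers move at their own pace and stop on an object; FORCE is the grip in N (left out, the last holds). Time passes only in rows, so rows that do not move let the fingers close. It gives the time, the measured TCP pose, the force and the opening at its end, in the units of the state.
- arm.read_state(): the state, without advancing time (a new reading comes with each control period).
- arm.snapshot(name): name is "scene" or "top"; returns (picture, depth): 400x640x3 uint8, blue, green, red; 400x640 float32, mm along the optical axis (not along the pixel's ray), 0 where there is no reading.
- arm.calibration(name): a dict with "mtx" (3x3 intrinsics, pixels), "rvec" (rotation vector, rad) and "tvec" (3), from world to camera coordinates, as OpenCV has them. Camera axes: x right, y down, z forward; pixel columns grow to the right and rows downward; lengths in mm; the calibration is good to about 2 mm. A picture is of the moment at which its call begins. calibration takes no time and is no camera call.
- arm.finish_job(): hands the job in, once; it reports no verdict.
The state is a dict: "time_s": time; "joints": joint angles; "joint_vel": joint speeds; "effort": joint torques, N m; "tool_pos": TCP position; "ee_rot": TCP orientation; "contact_force": force on the tool from outside, world axes, zero at the start; "moment": the same for the moment, N m; "finger_gap": opening from 0.0 (shut) to 1.0 (fully open).
Only numpy, scipy, OpenCV 4.12 (cv2) and the standard library are available. Lean on these libraries where they do the work, as an engineer would, in place of code of your own. Each camera call takes 0.05 s, during which the arm holds its last target.

## Working session

There is one attempt and no reset: what is moved stays moved. The work goes in short steps, Python scripts to look and compute and a shell command to move; the robot and the scene stay as the last step left them, time stands still between calls to the robot, and variables do not carry over. Pictures are saved under pics/ and viewed, and the job is handed in when it is done.

```bash
ls; mkdir -p pics; cat > h.py <<'E'
import numpy as np,cv2
from station import arm
def cal(n):
    c=arm.calibration(n);R=cv2.Rodrigues(np.array(c['rvec'],float))[0];return np.array(c['mtx'],float),R,np.array(c['tvec'],float).ravel()
def ray(n,u,v,z):
    K,R,t=cal(n);d=R.T@np.linalg.inv(K)@np.array([u,v,1.]);o=-R.T@t
    return o+d*(z-o[2])/d[2]
def proj(n,p):
    K,R,t=cal(n);q=K@(R@np.array(p,float)+t);return q[:2]/q[2]
def cloud(n,dep):
    K,R,t=cal(n);h,w=dep.shape;u,v=np.meshgrid(np.arange(w),np.arange(h))
    P=np.stack([u,v,np.ones_like(u)],-1).reshape(-1,3)@np.linalg.inv(K).T*dep.reshape(-1,1)
    return ((P-t)@R).reshape(h,w,3)
def snap(tag):
    for n in ('top','scene'):
        im,d=arm.snapshot(n);cv2.imwrite(f'pics/{tag}_{n}.png',im);np.save(f'pics/{tag}_{n}.npy',d)
def st():
    s=arm.read_state();print({k:np.round(s[k],3).tolist() for k in s})
E
python3 - <<'E'
from h import *
snap('a');st()
for n in('top','scene'):
    K,R,t=cal(n);print(n,K.round(1).tolist(),(-R.T@t).round(),R.round(2).tolist())
E
```

```text
pics
{'time_s': 0.1, 'joints': [1.144, 0.359, 1.511, 0.0, 1.272, -0.115], 'joint_vel': [0.002, -0.001, -0.003, 0.001, 0.001, 0.0], 'effort': [-0.001, -51.636, -27.14, 0.068, 0.028, -0.0], 'tool_pos': [183.807, 570.481, 221.889], 'ee_rot': [0.155, 0.988, -0.001, -0.0], 'contact_force': [-0.931, 0.548, -0.159], 'moment': [-0.007, -0.02, 0.036], 'finger_gap': 0.996}
top [[417.0, 0.0, 322.1], [0.0, 417.0, 193.9], [0.0, 0.0, 1.0]] [ 418.  -16. 1289.] [[0.02, -1.0, 0.0], [-0.99, -0.02, -0.14], [0.14, -0.0, -0.99]]
scene [[425.3, 0.0, 318.4], [0.0, 425.3, 203.1], [0.0, 0.0, 1.0]] [1458. -451.  776.] [[0.46, 0.89, -0.01], [0.5, -0.27, -0.83], [-0.73, 0.38, -0.56]]
```

View pics/a_top.png

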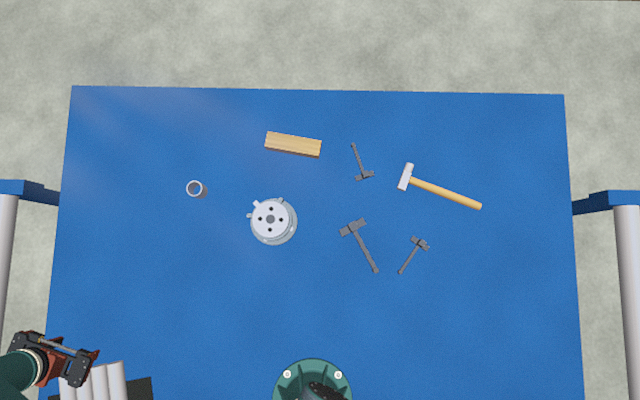

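View pics/a_scene.png

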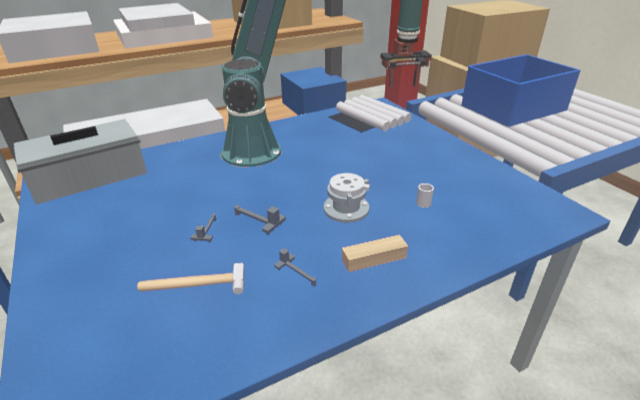

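The top view shows three spanners, with heads at about (353,228), (365,175) and (420,242). The first looks the largest; I'll confirm it in an enlarged crop. The ring is at (271,219), the timber at (293,145), the tube at (197,188), and the hammer runs from (405,177) to (480,206).

```bash
python3 - <<'E'
from h import *
im=cv2.imread('pics/a_top.png')
a=cv2.resize(im[130:285,335:440],None,fx=3.8,fy=3.8,interpolation=cv2.INTER_CUBIC)
b=cv2.resize(im[185:255,235:310],None,fx=5,fy=5,interpolation=cv2.INTER_CUBIC)
c=np.zeros((max(a.shape[0],b.shape[0]),a.shape[1]+b.shape[1],3),np.uint8);c[:a.shape[0],:a.shape[1]]=a;c[:b.shape[0],a.shape[1]:]=b
cv2.imwrite('pics/crop1.png',c);print(c.shape)
d=np.load('pics/a_top.npy');P=cloud('top',d)
hsv=cv2.cvtColor(im,cv2.COLOR_BGR2HSV)
# dark/grey, unsaturated & above table
m=((hsv[...,1]<120)&(hsv[...,2]<130)).astype(np.uint8);m[:130]=0;m[290:]=0;m[:,:325]=0;m[:,450:]=0
n,l,s,c=cv2.connectedComponentsWithStats(m)
for i in range(1,n):
    if s[i,4]>30:
        q=P[l==i];r=cv2.minAreaRect(np.argwhere(l==i)[:,::-1].astype(np.float32));print(s[i],r,np.round(np.percentile(q[:,2],[5,50,98]),1))
print('table z',np.median(P[250:270,250:260,2]),'ring z',np.median(P[214:217,268:272,2]))
E
```

```text
(589, 774, 3)
[356 170  18  11  38] ((363.25, 173.74998474121094), (8.538148880004883, 17.708751678466797), 71.56504821777344) [15.9 24.7 52.5]
[410 238  18  13  53] ((419.25006103515625, 243.2500457763672), (19.091880798339844, 7.071067810058594), 45.0) [ 2.8 21.1 53.4]
[398 247  18  27  49] ((407.0946350097656, 260.4324645996094), (3.4555091857910156, 31.026058197021484), 36.02737045288086) [12.3 17.6 22.7]
table z 0.5886352689320138 ring z 100.7750599016658
```

View pics/crop1.png

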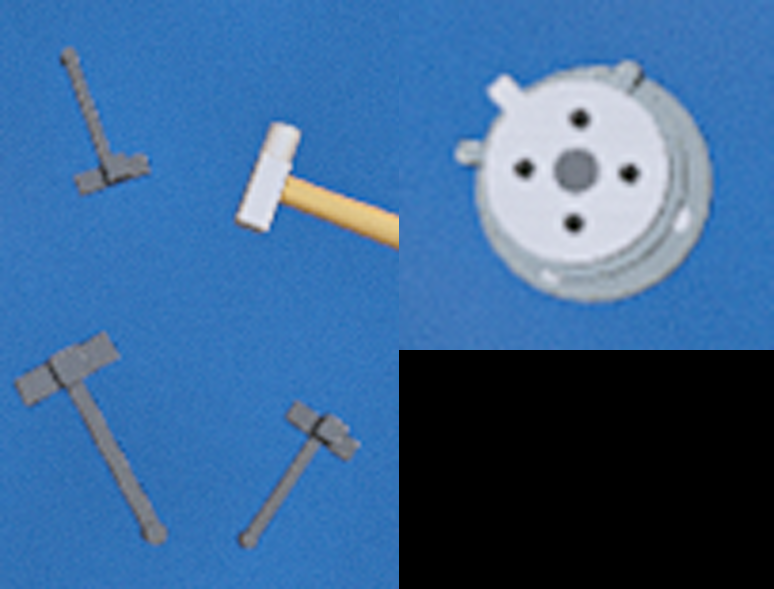

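The spanner with its head at (353,228) has a clearly longer bar and handle than those at (365,175) and (420,242). It should measure 84 mm across the bar, which I'll check now along with the ring.

```bash
cat > meas.py <<'E'
from h import *
im=cv2.imread('pics/a_top.png');d=np.load('pics/a_top.npy');P=cloud('top',d)
hsv=cv2.cvtColor(im,cv2.COLOR_BGR2HSV)
mm=(hsv[...,1]<150).astype(np.uint8)
print('hsv on spanner',hsv[228,352],hsv[250,365],'blue',hsv[300,300])
m=mm.copy();m[:210]=0;m[280:]=0;m[:,:330]=0;m[:,385:]=0
n,l,s,c=cv2.connectedComponentsWithStats(m);i=1+np.argmax(s[1:,4]);M=l==i;print(s[i])
vv,uu=np.nonzero(M);q=P[M]
top=q[:,2]>60;print('block top n',top.sum(),'z',np.median(q[top,2]),'cloud xy',np.mean(q[top],0).round(1))
ub,vb=uu[top].mean(),vv[top].mean();print('px',ub,vb,'ray at 73',ray('top',ub,vb,73).round(1))
# low parts: cast to z=28 (bar) / 26 (handle)
low=(q[:,2]<40);pts=np.array([ray('top',u,v,26)[:2] for u,v in zip(uu[low],vv[low])])
c0=ray('top',ub,vb,73)[:2];r=np.linalg.norm(pts-c0,axis=1)
h=pts[r>60];hd=h.mean(0)-c0;print('handle pts',len(h),'dir deg',np.degrees(np.arctan2(hd[1],hd[0])),'max r',r.max())
vx=cv2.fitLine(h.astype(np.float32),cv2.DIST_HUBER,0,.01,.01).ravel();print('fit',vx, np.degrees(np.arctan2(vx[1],vx[0])),'perp off of block',np.cross(vx[:2],c0-vx[2:]))
e=hd/np.linalg.norm(hd);b=pts[(r<60)];x=(b-c0)@e;y=(b-c0)@np.array([-e[1],e[0]])
bar=abs(y)>16;print('bar y range',y.min(),y.max(),'mean x of bar',x[bar].mean())
# ring
bx=slice(190,250);g=(hsv[...,1]<40)&(hsv[...,2]>205);
g2=np.zeros_like(g);g2[190:255,238:305]=g[190:255,238:305]
k=cv2.morphologyEx(g2.astype(np.uint8),cv2.MORPH_CLOSE,np.ones((9,9)))
k=cv2.morphologyEx(k,cv2.MORPH_OPEN,cv2.getStructuringElement(2,(15,15)))
cs,_=cv2.findContours(k,0,1);cc=max(cs,key=cv2.contourArea);el=cv2.fitEllipse(cc);print('ring ell',el,ray('top',*el[0],102).round(1))
zz=P[210:230,262:282,2];print('ring face z',np.percentile(zz,[10,50,90]))
E
python3 meas.py
python3 - <<'E'
from h import *
im=cv2.imread('pics/a_top.png');g=cv2.cvtColor(im,6)
c=cv2.resize(g[195:248,240:300],None,fx=8,fy=8,interpolation=cv2.INTER_CUBIC)
_,t=cv2.threshold(c,110,255,1)
n,l,s,ce=cv2.connectedComponentsWithStats(t)
for i in range(1,n):
    if 300<s[i,4]<6000:
        u,v=(ce[i]+.5)/8-.5+[240,195];print(s[i,4],round(u,2),round(v,2),ray('top',u,v,102).round(1))
E
```

```text
hsv on spanner [109  31 138] [107  34 136] blue [106 172 187]
[339 217  40  57 514]
block top n 84 z 73.25337557242331 cloud xy [ 499.3 -105.9  130.8]
px 353.8452380952381 226.01190476190476 ray at 73 [ 501.5 -111.5   73. ]
handle pts 172 dir deg -151.759001801477 max r 153.09831664839692
fit [   0.8734828    0.4868549  407.12897   -162.27202  ] 29.134071 perp off of block -1.580872536873109
bar y range -43.77967734607797 41.98053443306232 mean x of bar -1.7400814041313495
ring ell ((269.5063171386719, 218.1229248046875), (35.15623474121094, 38.280517578125), 126.54216766357422) [518.  131.5 102. ]
ring face z [ 97.9929741  101.97717813 105.00976403]
556 270.71 208.34 [546.1 129.  102. ]
550 259.62 218.32 [517.  159.6 102. ]
567 280.58 219.27 [515.3  99.8 102. ]
545 269.47 229.26 [486.3 130.5 102. ]meas.py:15: DeprecationWarning: Arrays of 2-dimensional vectors are deprecated. Use arrays of 3-dimensional vectors instead. (deprecated in NumPy 2.0)
  vx=cv2.fitLine(h.astype(np.float32),cv2.DIST_HUBER,0,.01,.01).ravel();print('fit',vx, np.degrees(np.arctan2(vx[1],vx[0])),'perp off of block',np.cross(vx[:2],c0-vx[2:]))
```

The bar measures about 86 mm (84 expected), so this is the large spanner. The ring's holes give a centre of (516.2, 129.7), 60 mm spacing and axes at about -1.5°. I'll cross-check with the scene camera.

```bash
python3 - <<'E'
from h import *
im=cv2.imread('pics/a_scene.png')
def crop(n,img,c,r,f,marks):
    u0,v0=int(c[0]-r),int(c[1]-r);k=cv2.resize(img[v0:v0+2*r,u0:u0+2*r],None,fx=f,fy=f,interpolation=cv2.INTER_CUBIC)
    for p in marks:
        q=(proj(n,p)-[u0,v0]+.5)*f; cv2.drawMarker(k,tuple(int(x) for x in q),(0,0,255),0,10,1)
    return k
rc=np.array([516.2,129.7,102]);a=np.radians(-1.5);X=np.array([np.cos(a),np.sin(a),0]);Y=np.array([-X[1],X[0],0])
rm=[rc]+[rc+30*s for s in(X,Y,-X,-Y)]
b=np.array([502,-111.3,0]);sa=np.radians(28.7);x=np.array([np.cos(sa),np.sin(sa),0]);y=np.array([-x[1],x[0],0]);z=np.array([0,0,1])
sm=[b+73*z+13*(i*x+j*y) for i in(-1,1) for j in(-1,1)]+[b+28*z+12*i*x+42*j*y for i in(-1,1) for j in(-1,1)]+[b-115*x+26*z]
top=cv2.imread('pics/a_top.png')
o=np.vstack([np.hstack([crop('scene',im,(347,184),25,6,rm),crop('scene',im,(262,217),35,300/70,sm)]),np.hstack([crop('top',top,(271,218),25,6,rm),crop('top',top,(357,245),35,300/70,sm)])])
o=o[:,:];cv2.imwrite('pics/chk.png',o[:600])
E
```

```text
(no output)
```

View pics/chk.png

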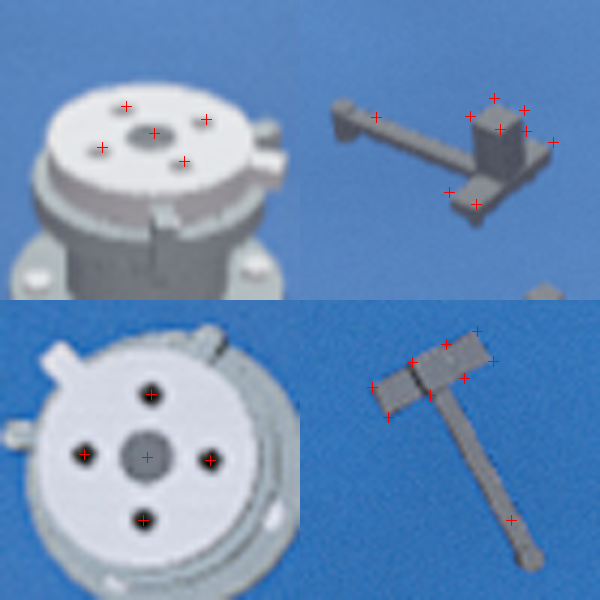

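```bash
cat >> h.py <<'E'
from scipy.spatial.transform import Rotation as Ro
def go(p,yaw=None):
    s=arm.read_state();R=Ro.from_quat(s['ee_rot']).as_matrix();xa=np.degrees(np.arctan2(R[1,0],R[0,0]))
    dv=R.T@(np.array(p)-s['tool_pos'])/10
    print('t',s['time_s'],'pos',np.round(s['tool_pos'],1),'xang',round(xa,2),'zaxis',R[:,2].round(3),'travel now',dv.round(2),'F',np.round(s['contact_force'],1),'gap',round(s['finger_gap']*88,1))
    if yaw is not None:
        r=(xa-yaw+180)%360-180;R2=R@Ro.from_euler('z',r,degrees=True).as_matrix()
        print('roll',round(r,2),'then travel',(R2.T@(np.array(p)-s['tool_pos'])/10).round(2))
E
python3 -c "
from h import *
go([502,-111.8,140],118.7)"
```

```text
t 0.1 pos [183.8 570.5 221.9] xang 162.13 zaxis [-0.001 -0.002 -1.   ] travel now [-51.22 -55.16   8.27] F [-0.9  0.5 -0.2] gap 87.7
roll 43.43 then travel [-75.12  -4.84   8.27]
```

```bash
python3 -m handwheel '[{"travel":[0,0,0],"roll":8.7,"claw":-1},{"travel":[0,0,0],"roll":8.7,"claw":-1},{"travel":[0,0,0],"roll":8.7,"claw":-1},{"travel":[0,0,0],"roll":8.7,"claw":-1},{"travel":[0,0,0],"roll":8.6,"claw":-1},{"travel":[-5,-0.3,0],"roll":0,"claw":-1},{"travel":[-5,-0.3,0],"roll":0,"claw":-1},{"travel":[-5,-0.3,0],"roll":0,"claw":-1},{"travel":[-5,-0.3,0],"roll":0,"claw":-1},{"travel":[-5,-0.3,0],"roll":0,"claw":-1},{"travel":[-5,-0.3,0],"roll":0,"claw":-1},{"travel":[-5,-0.3,0],"roll":0,"claw":-1}]'
python3 -m handwheel '[{"travel":[-5,-0.3,0],"roll":0,"claw":-1},{"travel":[-5,-0.3,0],"roll":0,"claw":-1},{"travel":[-5,-0.3,0],"roll":0,"claw":-1},{"travel":[-5,-0.3,0],"roll":0,"claw":-1},{"travel":[-5,-0.3,0],"roll":0,"claw":-1},{"travel":[-5,-0.3,0],"roll":0,"claw":-1},{"travel":[-5,-0.3,0],"roll":0,"claw":-1},{"travel":[0,0,0],"roll":0,"claw":-1},{"travel":[0,0,0],"roll":0,"claw":-1}]'
python3 -c "
from h import *
go([502,-111.8,120],118.7);st()"
```

```text
time_s: 1.6
tool_pos: [334.2, 252.5, 222.5]
ee_rot: [0.509, 0.861, -0.0, 0.0]
contact_force: [1.5, 0.3, 0.3]
finger_gap: 1.004
time_s: 2.72
tool_pos: [482.9, -62.5, 222.2]
ee_rot: [0.51, 0.86, -0.0, -0.001]
contact_force: [-0.3, 0.3, -0.4]
finger_gap: 0.999
t 2.725 pos [482.9 -62.5 222.2] xang 118.69 zaxis [-0.002  0.001 -1.   ] travel now [-5.26 -0.68 10.21] F [-0.3  0.3 -0.4] gap 87.9
roll -0.01 then travel [-5.26 -0.68 10.21]
{'time_s': 2.725, 'joints': [-0.271, 0.197, 1.746, 0.0, 1.2, -0.772], 'joint_vel': [0.023, -0.015, 0.011, 0.001, -0.001, -0.002], 'effort': [-1.01, -38.837, -26.403, -0.044, -0.049, -0.016], 'tool_pos': [482.861, -62.46, 222.168], 'ee_rot': [0.51, 0.86, -0.0, -0.001], 'contact_force': [-0.262, 0.277, -0.385], 'moment': [0.001, 0.091, -0.013], 'finger_gap': 0.999}
```

```bash
python3 -m handwheel '[{"travel":[-2.6,-0.3,3],"roll":0,"claw":-1},{"travel":[-2.6,-0.4,4],"roll":0,"claw":-1},{"travel":[0,0,4],"roll":0,"claw":-1},{"travel":[0,0,0],"roll":0,"claw":-1},{"travel":[0,0,0],"roll":0,"claw":-1}]' 20
python3 - <<'E'
from h import *
go([502,-111.8,34],118.7)
snap('b');im=cv2.imread('pics/b_scene.png');tp=cv2.imread('pics/b_top.png')
cv2.imwrite('pics/b_c.png',np.hstack([cv2.resize(im[150:250,210:310],None,fx=4,fy=4),cv2.resize(tp[180:280,310:410],None,fx=4,fy=4)]))
E
```

```text
time_s: 3.35
tool_pos: [502.8, -111.0, 113.8]
ee_rot: [0.509, 0.861, 0.0, 0.0]
contact_force: [-0.1, -0.3, 0.8]
finger_gap: 0.996
t 3.35 pos [ 502.8 -111.   113.8] xang 118.81 zaxis [ 0.001 -0.    -1.   ] travel now [-0.03 -0.11  7.98] F [-0.1 -0.3  0.8] gap 87.7
roll 0.11 then travel [-0.03 -0.11  7.98]
```

View pics/b_c.png

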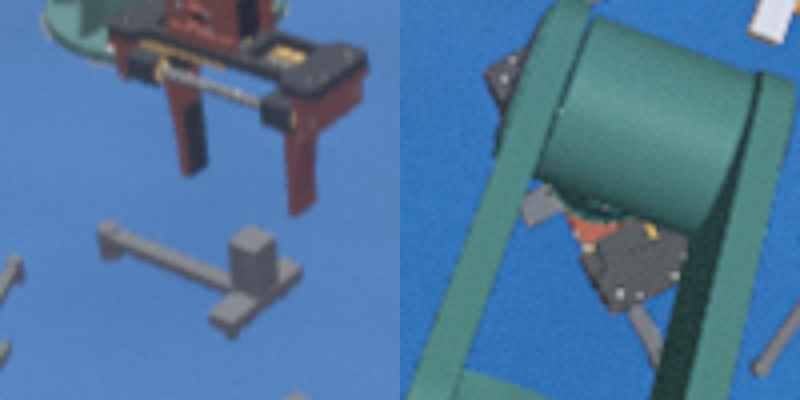

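The gripper is squarely over the block, with its jaws along the handle. I'll descend 8 cm and close.

```bash
python3 -m handwheel '[{"travel":[0,-0.1,3],"roll":0,"claw":-1},{"travel":[0,0,3],"roll":0,"claw":-1},{"travel":[0,0,1.9],"roll":0,"claw":-1},{"travel":[0,0,0],"roll":0,"claw":1},{"travel":[0,0,0],"roll":0,"claw":1},{"travel":[0,0,0],"roll":0,"claw":1},{"travel":[0,0,0],"roll":0,"claw":1},{"travel":[0,0,0],"roll":0,"claw":1},{"travel":[0,0,0],"roll":0,"claw":1}]' 50
python3 -c "
from h import *
go([502,-111.8,34],118.7)"
```

```text
time_s: 4.58
tool_pos: [501.8, -112.4, 33.8]
ee_rot: [0.51, 0.86, -0.0, 0.0]
contact_force: [0.5, -0.4, -0.2]
finger_gap: 0.357
t 4.575 pos [ 501.8 -112.4   33.8] xang 118.73 zaxis [ 0. -0. -1.] travel now [ 0.04  0.05 -0.02] F [ 0.5 -0.4 -0.2] gap 31.4
roll 0.03 then travel [ 0.04  0.05 -0.02]
```

```bash
python3 -m handwheel '[{"travel":[0,0,0],"roll":0,"claw":1},{"travel":[0,0,0],"roll":0,"claw":1},{"travel":[0,0,0],"roll":0,"claw":1},{"travel":[0,0,0],"roll":0,"claw":1}]' 55
python3 -c "
from h import *
go([502,-111.8,34],118.7)"
```

```text
time_s: 5.08
tool_pos: [502.2, -112.5, 33.7]
ee_rot: [0.51, 0.86, 0.0, 0.0]
contact_force: [2.7, 1.2, 0.3]
finger_gap: 0.294
t 5.075 pos [ 502.2 -112.5   33.7] xang 118.74 zaxis [ 0.001 -0.    -1.   ] travel now [ 0.07  0.02 -0.03] F [2.7 1.2 0.3] gap 25.9
roll 0.04 then travel [ 0.07  0.02 -0.03]
```

```bash
python3 -m handwheel '[{"travel":[0,0,-1],"roll":0,"claw":1},{"travel":[0,0,-3],"roll":0,"claw":1},{"travel":[0,0,-4],"roll":0,"claw":1},{"travel":[0,0,-4],"roll":0,"claw":1},{"travel":[0,0,-3],"roll":0,"claw":1},{"travel":[0,0,0],"roll":7.5,"claw":1},{"travel":[0,0,0],"roll":7.5,"claw":1},{"travel":[0,0,0],"roll":7.5,"claw":1},{"travel":[0,0,0],"roll":7.7,"claw":1},{"travel":[0,0,0],"roll":0,"claw":1}]' 60
python3 - <<'E'
from h import *
go([516.2,129.7,180],88.5)
snap('c');im=cv2.imread('pics/c_scene.png');tp=cv2.imread('pics/c_top.png')
cv2.imwrite('pics/c_c.png',np.hstack([cv2.resize(im[130:230,190:290],None,fx=4,fy=4),cv2.resize(tp[160:280,310:430],(400,400))]))
E
```

```text
time_s: 6.32
tool_pos: [500.4, -112.1, 183.3]
ee_rot: [0.716, 0.698, -0.001, -0.001]
contact_force: [0.7, 0.6, -4.9]
finger_gap: 0.296
t 6.325 pos [ 500.4 -112.1  183.3] xang 88.59 zaxis [-0.002  0.001 -1.   ] travel now [24.21  0.99  0.34] F [ 0.7  0.6 -4.9] gap 26.0
roll 0.09 then travel [24.21  0.95  0.34]
```

View pics/c_c.png

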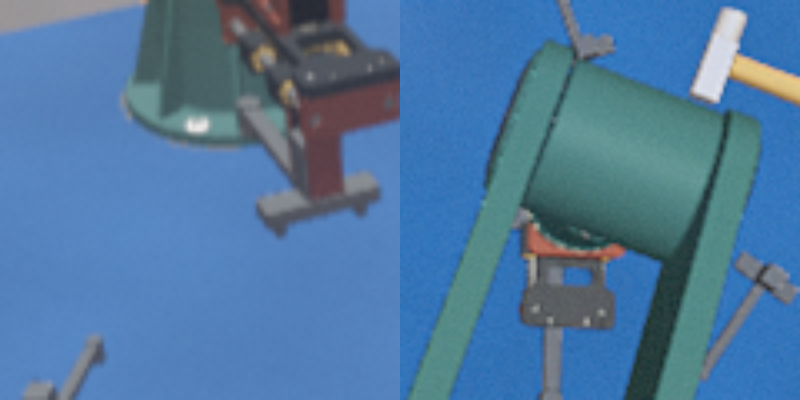

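```bash
python3 -m handwheel '[{"travel":[2,0.1,0],"roll":0,"claw":1},{"travel":[4,0.1,0],"roll":0,"claw":1},{"travel":[4,0.2,0],"roll":0,"claw":1},{"travel":[4,0.2,0],"roll":0,"claw":1},{"travel":[4,0.2,0],"roll":0,"claw":1},{"travel":[4,0.1,0],"roll":0,"claw":1},{"travel":[2.2,0.05,0],"roll":0,"claw":1},{"travel":[0,0,0],"roll":0,"claw":1},{"travel":[0,0,0],"roll":0,"claw":1}]' 60
python3 - <<'E'
from h import *
go([516.2,129.7,150],88.5)
snap('d');im=cv2.imread('pics/d_scene.png');tp=cv2.imread('pics/d_top.png')
cv2.imwrite('pics/d_c.png',np.hstack([cv2.resize(im[110:210,300:400],None,fx=6,fy=6,interpolation=2)]));cv2.imwrite('pics/d_t.png',cv2.resize(tp[160:280,210:330],(480,480),interpolation=2))
E
```

```text
time_s: 7.55
tool_pos: [517.1, 128.7, 183.5]
ee_rot: [0.716, 0.698, -0.001, 0.0]
contact_force: [-0.1, -0.3, -5.5]
finger_gap: 0.294
t 7.55 pos [517.1 128.7 183.5] xang 88.61 zaxis [-0.001 -0.001 -1.   ] travel now [ 0.1  -0.09  3.35] F [-0.1 -0.3 -5.5] gap 25.9
roll 0.11 then travel [ 0.1  -0.09  3.35]
```

View pics/d_c.png

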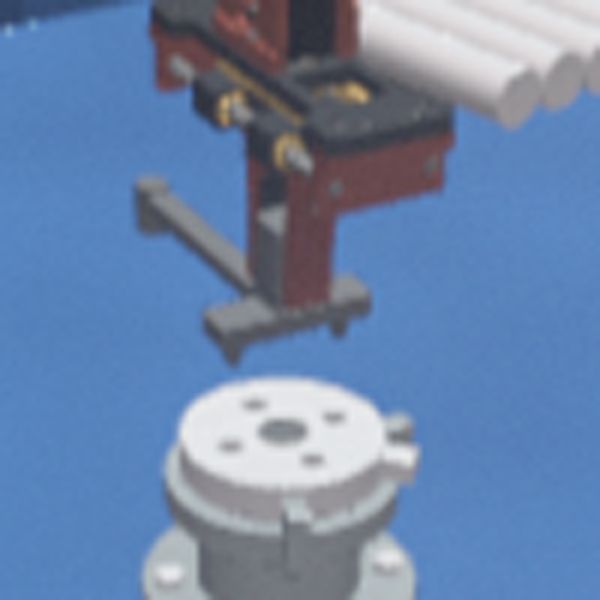

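View pics/d_t.png

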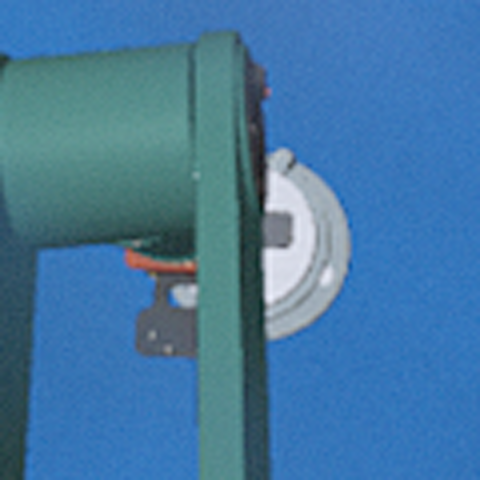

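In the crop the prong tips sit at about (233,362) and (339,334). The holes are at (255,404), (334,416), (231,445) and (313,460). I'll cast rays for both and compare.

```bash
python3 - <<'E'
from h import *
im=cv2.imread('pics/d_scene.png');g=cv2.cvtColor(im,6)
f=lambda p:((p[0]+.5)/6-.5+300,(p[1]+.5)/6-.5+110)
H=[]
for p in[(255,404),(334,416),(231,445),(313,460)]:
    w=ray('scene',*f(p),102);H.append(w);print('hole',w.round(1))
print('ring c scene',np.mean(H,0))
for p in[(233,360),(339,333)]: print('tip',ray('scene',*f(p),150).round(1))
# predicted px of prong bottoms / bar corners for zero offset
c=np.array([517.1,128.7,149.8]);a=np.radians(-1.4);X=np.array([np.cos(a),np.sin(a),0]);Y=np.array([-X[1],X[0],0]);Z=np.array([0,0,1])
k=cv2.resize(im[150:210,310:370],None,fx=10,fy=10,interpolation=2)
def mk(p,col):
    q=(proj('scene',p)-[310,150]+.5)*10;cv2.drawMarker(k,tuple(int(x) for x in q),col,0,12,1)
for s in(-1,1):
    mk(c+30*s*Y,(0,0,255))
    for t in(-1,1):
        mk(c+42*s*Y+12*t*X+28*Z,(0,255,255));mk(c+42*s*Y+12*t*X+14*Z,(0,255,0))
for v in(X,-X,Y,-Y): mk(np.array([516.2,129.7,102])+30*v,(255,0,255))
cv2.imwrite('pics/d_m.png',k)
E
```

```text
hole [489.3 127.2 102. ]
hole [518.9 156.4 102. ]
hole [518.   96.6 102. ]
hole [549.8 125.2 102. ]
ring c scene [519.02453614 126.32828723 102.        ]
tip [516.8  97.7 150. ]
tip [518.9 157.3 150. ]
```

View pics/d_m.png

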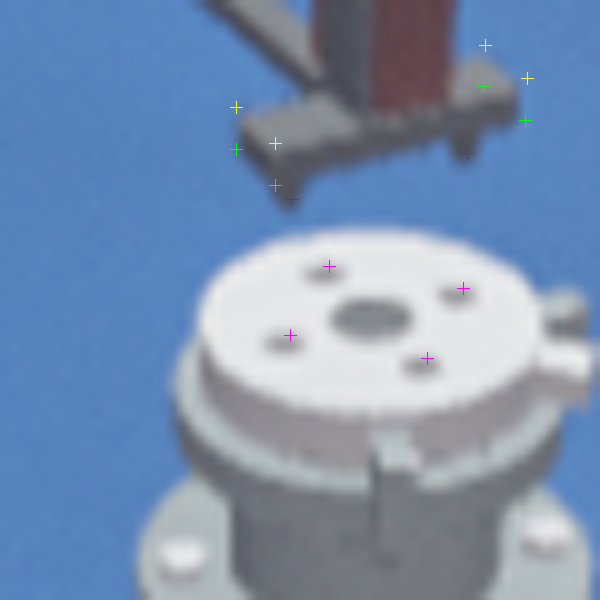

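Solving both views with the jaw-centred x gives a spanner offset of about +1.1 mm along tool x. The TCP target is therefore about (516.3, 128.6). I'll descend to just above the holes and look again.

```bash
python3 -m handwheel '[{"travel":[0,-0.08,1.5],"roll":0.1,"claw":1},{"travel":[0,0,1.5],"roll":0,"claw":1},{"travel":[0,0,1.3],"roll":0,"claw":1},{"travel":[0,0,0],"roll":0,"claw":1},{"travel":[0,0,0],"roll":0,"claw":1}]' 60
python3 - <<'E'
from h import *
go([516.3,128.6,121.7],88.5)
snap('e');im=cv2.imread('pics/e_scene.png')
cv2.imwrite('pics/e_c.png',cv2.resize(im[150:210,310:370],None,fx=10,fy=10,interpolation=2))
E
```

```text
time_s: 8.28
tool_pos: [516.8, 129.3, 140.6]
ee_rot: [0.717, 0.697, -0.0, 0.0]
contact_force: [-0.7, 0.0, -4.3]
finger_gap: 0.288
t 8.275 pos [516.8 129.3 140.6] xang 88.44 zaxis [-0. -0. -1.] travel now [-0.07 -0.05  1.89] F [-0.7  0.  -4.3] gap 25.4
roll -0.06 then travel [-0.07 -0.05  1.89]
```

View pics/e_c.png

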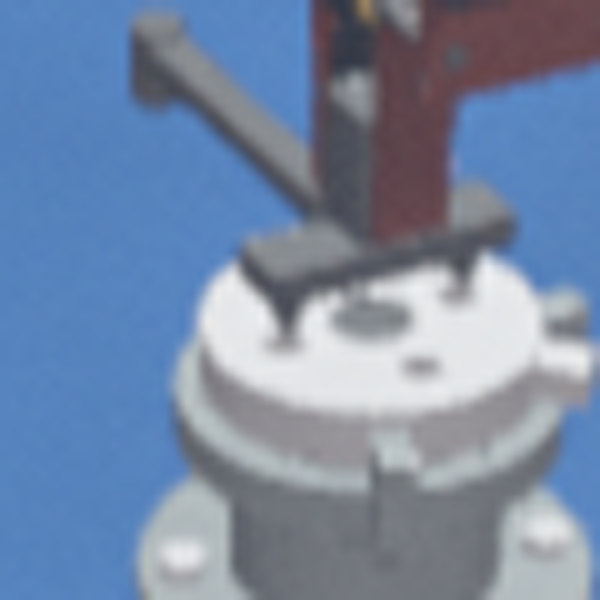

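The prongs sit right over the opposite hole pair (285,343) and (458,295), perhaps 1 mm to the right. I'll make the small correction and go down gently.

```bash
python3 -m handwheel '[{"travel":[-0.07,-0.04,0.2],"roll":0,"claw":1},{"travel":[0,0,0.3],"roll":0,"claw":1},{"travel":[0,0,0.2],"roll":0,"claw":1},{"travel":[0,0,0],"roll":0,"claw":1},{"travel":[0,0,0],"roll":0,"claw":1}]'
python3 -c "
from h import *
go([516.3,128.6,121.7],88.5)"
```

```text
time_s: 9.0
tool_pos: [516.2, 128.6, 133.6]
ee_rot: [0.717, 0.697, -0.0, 0.0]
contact_force: [-0.1, 0.3, -5.7]
finger_gap: 0.292
t 9.0 pos [516.2 128.6 133.6] xang 88.43 zaxis [-0. -0. -1.] travel now [-0.    0.01  1.19] F [-0.1  0.3 -5.7] gap 25.7
roll -0.07 then travel [-0.    0.01  1.19]
```

```bash
python3 -m handwheel '[{"travel":[0,0,0.2],"roll":0,"claw":1},{"travel":[0,0,0.2],"roll":0,"claw":1},{"travel":[0,0,0.2],"roll":0,"claw":1},{"travel":[0,0,0],"roll":0,"claw":1},{"travel":[0,0,0],"roll":0,"claw":1}]'
python3 -c "
from h import *
go([516.3,128.6,121.7],88.5)"
```

```text
time_s: 9.62
tool_pos: [516.2, 128.6, 127.7]
ee_rot: [0.717, 0.697, -0.0, 0.0]
contact_force: [0.0, 0.3, -5.5]
finger_gap: 0.296
t 9.625 pos [516.2 128.6 127.7] xang 88.44 zaxis [-0. -0. -1.] travel now [-0.    0.01  0.6 ] F [ 0.   0.3 -5.5] gap 26.0
roll -0.06 then travel [-0.    0.01  0.6 ]
```

Still no contact force with the tips about 8 mm into the holes. I'll finish the insertion.

```bash
python3 -m handwheel '[{"travel":[0,0,0.2],"roll":0,"claw":1},{"travel":[0,0,0.2],"roll":0,"claw":1},{"travel":[0,0,0.1],"roll":0,"claw":1},{"travel":[0,0,0],"roll":0,"claw":1}]'
python3 -m handwheel '[{"travel":[0,0,0.1],"roll":0,"claw":1},{"travel":[0,0,0],"roll":0,"claw":1}]'
python3 -c "
from h import *
go([516.3,128.6,121.7],88.5)"
```

```text
time_s: 10.12
tool_pos: [516.1, 128.6, 122.5]
ee_rot: [0.717, 0.697, -0.0, -0.0]
contact_force: [0.3, -1.2, -5.3]
finger_gap: 0.291
time_s: 10.38
tool_pos: [516.3, 128.6, 121.8]
ee_rot: [0.717, 0.697, 0.0, 0.0]
contact_force: [-0.4, -0.2, -4.7]
finger_gap: 0.296
t 10.375 pos [516.3 128.6 121.8] xang 88.43 zaxis [ 0. -0. -1.] travel now [-0.   -0.    0.01] F [-0.4 -0.2 -4.7] gap 26.0
roll -0.07 then travel [-0.   -0.    0.01]
```

```bash
python3 -m handwheel '[{"travel":[0,0,0.1],"roll":0,"claw":1},{"travel":[0,0,0],"roll":0,"claw":1},{"travel":[0,0,0],"roll":0,"claw":1}]'

```

```text
time_s: 10.75
tool_pos: [516.4, 128.6, 121.8]
ee_rot: [0.717, 0.697, 0.0, 0.0]
contact_force: [-2.9, -0.8, 6.2]
finger_gap: 0.293
```

The force now pushes up and the height matches fully home (121.7 expected). I'll release and lift.

```bash
python3 -m handwheel '[{"travel":[0,0,0],"roll":0,"claw":-1},{"travel":[0,0,0],"roll":0,"claw":-1},{"travel":[0,0,0],"roll":0,"claw":-1},{"travel":[0,0,0],"roll":0,"claw":-1},{"travel":[0,0,0],"roll":0,"claw":-1},{"travel":[0,0,-2],"roll":0,"claw":-1},{"travel":[0,0,-4],"roll":0,"claw":-1},{"travel":[0,0,-2],"roll":0,"claw":-1},{"travel":[0,0,0],"roll":0,"claw":-1}]'
python3 - <<'E'
from h import *
go([516.3,128.6,121.7],88.5)
snap('f');im=cv2.imread('pics/f_scene.png')
cv2.imwrite('pics/f_c.png',cv2.resize(im[140:215,305:380],None,fx=8,fy=8,interpolation=2))
E
```

```text
time_s: 11.88
tool_pos: [517.5, 128.8, 202.1]
ee_rot: [0.717, 0.697, 0.001, 0.001]
contact_force: [-0.6, 0.2, 0.1]
finger_gap: 1.001
t 11.875 pos [517.5 128.8 202.1] xang 88.44 zaxis [ 0.004  0.    -1.   ] travel now [-0.02 -0.14  8.04] F [-0.6  0.2  0.1] gap 88.1
roll -0.06 then travel [-0.02 -0.14  8.04]
```

View pics/f_c.png

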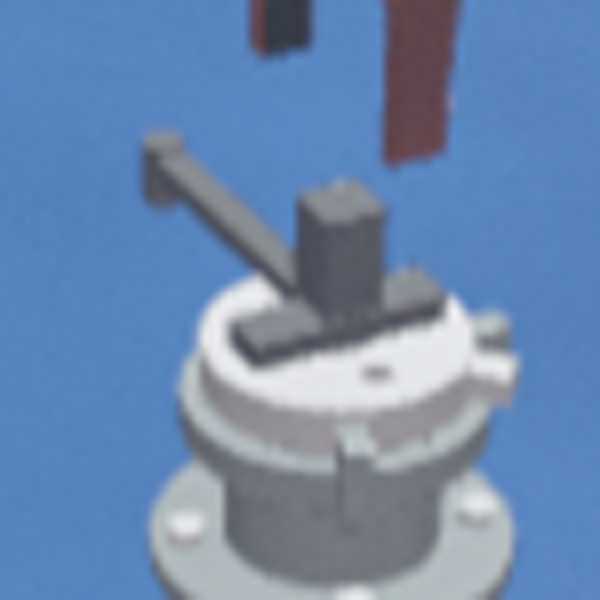

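The spanner stands alone with its bar flat on the ring; the lug at crop (495,370) hasn't moved. Next I turn 90° for the handle grasp.

```bash
python3 -m handwheel '[{"travel":[0,0,0],"roll":-10,"claw":-1},{"travel":[0,0,0],"roll":-10,"claw":-1},{"travel":[0,0,0],"roll":-10,"claw":-1},{"travel":[0,0,0],"roll":-10,"claw":-1},{"travel":[0,0,0],"roll":-10,"claw":-1},{"travel":[0,0,0],"roll":-10,"claw":-1},{"travel":[0,0,0],"roll":-10,"claw":-1},{"travel":[0,0,0],"roll":-10,"claw":-1},{"travel":[0,0,0],"roll":-10,"claw":-1},{"travel":[0,0,0],"roll":0,"claw":-1}]'
python3 - <<'E'
from h import *
snap('g');im=cv2.imread('pics/g_top.png')
cv2.imwrite('pics/g_c.png',cv2.resize(im[180:300,210:330],(480,480),interpolation=2))
go([401.2,132.7,89],178.5);st()
E
```

```text
time_s: 13.22
tool_pos: [515.2, 128.5, 199.2]
ee_rot: [0.014, 1.0, -0.0, -0.001]
contact_force: [0.2, 0.7, 0.1]
finger_gap: 0.998
t 13.325 pos [515.6 128.5 199.7] xang 178.23 zaxis [-0.002 -0.    -1.   ] travel now [11.43  0.07 11.09] F [-0.1 -0.5  0.1] gap 87.7
roll -0.27 then travel [11.43  0.12 11.09]
{'time_s': 13.325, 'joints': [0.114, 0.285, 1.685, -0.0, 1.173, -1.425], 'joint_vel': [0.0, -0.005, -0.005, 0.0, 0.002, -0.008], 'effort': [-0.002, -44.715, -25.185, -0.006, 0.082, -0.077], 'tool_pos': [515.597, 128.531, 199.685], 'ee_rot': [0.015, 1.0, -0.0, -0.001], 'contact_force': [-0.133, -0.481, 0.06], 'moment': [0.028, -0.053, 0.017], 'finger_gap': 0.997}
```

View pics/g_c.png

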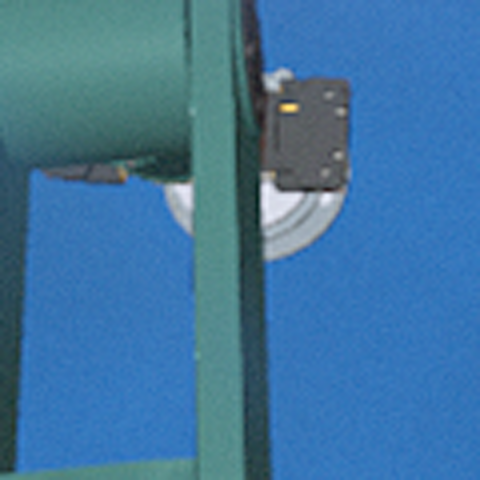

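```bash
python3 -m handwheel '[{"travel":[3.8,0.04,0],"roll":-0.3,"claw":-1},{"travel":[3.8,0.04,0],"roll":0,"claw":-1},{"travel":[3.8,0.04,0],"roll":0,"claw":-1},{"travel":[0,0,3],"roll":0,"claw":-1},{"travel":[0,0,3],"roll":0,"claw":-1},{"travel":[0,0,0],"roll":0,"claw":-1},{"travel":[0,0,0],"roll":0,"claw":-1}]' 20
python3 - <<'E'
from h import *
go([401.2,132.7,89],178.5)
snap('i');im=cv2.imread('pics/i_scene.png')
cv2.imwrite('pics/i_c.png',cv2.resize(im[100:200,280:380],None,fx=6,fy=6,interpolation=2))
E
```

```text
time_s: 14.2
tool_pos: [402.7, 132.6, 141.2]
ee_rot: [0.012, 1.0, -0.0, 0.0]
contact_force: [0.5, 0.6, -0.3]
finger_gap: 1.0
t 14.2 pos [402.7 132.6 141.2] xang 178.67 zaxis [ 0. -0. -1.] travel now [0.15 0.01 5.22] F [ 0.5  0.6 -0.3] gap 88.0
roll 0.17 then travel [0.15 0.01 5.22]
```

View pics/i_c.png

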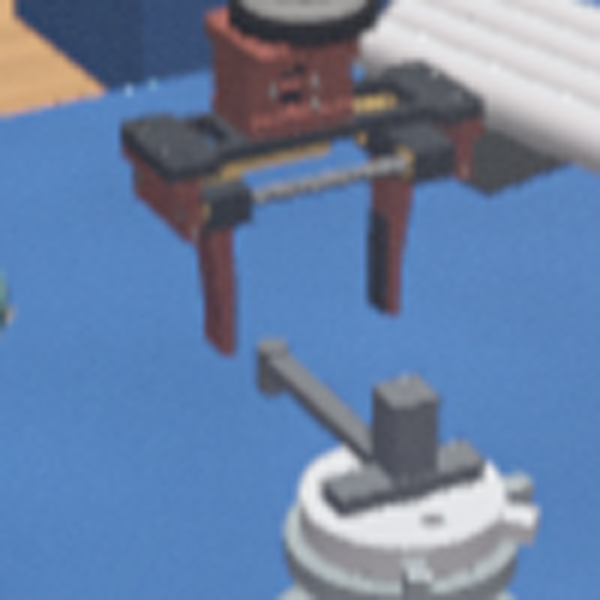

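The fingers straddle the handle. I'll descend and close.

```bash
python3 -m handwheel '[{"travel":[0.1,0,2.5],"roll":0.1,"claw":-1},{"travel":[0,0,2.6],"roll":0,"claw":-1},{"travel":[0,0,0],"roll":0,"claw":1},{"travel":[0,0,0],"roll":0,"claw":1},{"travel":[0,0,0],"roll":0,"claw":1},{"travel":[0,0,0],"roll":0,"claw":1},{"travel":[0,0,0],"roll":0,"claw":1},{"travel":[0,0,0],"roll":0,"claw":1},{"travel":[0,0,0],"roll":0,"claw":1},{"travel":[0,0,0],"roll":0,"claw":1},{"travel":[0,0,0],"roll":0,"claw":1},{"travel":[0,0,0],"roll":0,"claw":1}]' 20
python3 -c "
from h import *
go([401.2,132.7,89],178.5)"
```

```text
time_s: 15.8
tool_pos: [401.1, 132.4, 89.6]
ee_rot: [0.012, 1.0, -0.0, -0.0]
contact_force: [-0.4, -1.0, 0.8]
finger_gap: 0.157
t 15.8 pos [401.1 132.4  89.6] xang 178.63 zaxis [-0. -0. -1.] travel now [-0.    0.03  0.06] F [-0.4 -1.   0.8] gap 13.8
roll 0.13 then travel [-0.    0.03  0.06]
```

```bash
python3 -m handwheel '[{"travel":[-0.03,0.8,0],"roll":4,"claw":1},{"travel":[-0.03,0.8,0],"roll":4,"claw":1},{"travel":[-0.03,0.8,0],"roll":4,"claw":1},{"travel":[0,0,0],"roll":0,"claw":1}]' 25
cat >> h.py <<'E'
def arc():
    s=arm.read_state();p=s['tool_pos'][:2]-np.array([516.2,129.7]);R=Ro.from_quat(s['ee_rot']).as_matrix()
    F=R.T@np.array(s['contact_force']);a=np.degrees(np.arctan2(p[1],p[0]))
    print('t',s['time_s'],'r',np.hypot(*p).round(1),'ang',a.round(2),'xang',np.degrees(np.arctan2(R[1,0],R[0,0])).round(2),'z',s['tool_pos'][2].round(1) if hasattr(s['tool_pos'][2],'round') else s['tool_pos'][2],'F tool',F.round(1),'M',np.round(s['moment'],2),'gap',round(s['finger_gap']*88,1),'swung rad',np.radians(178.5-a).round(3),'j6',round(s['joints'][5],2))
E
python3 -c "
from h import *
arc()"
```

```text
time_s: 16.3
tool_pos: [404.8, 155.1, 89.6]
ee_rot: [0.116, 0.993, -0.001, 0.0]
contact_force: [1.5, -8.4, 0.1]
finger_gap: 0.161
t 16.3 r 114.3 ang 167.15 xang 166.72 z 89.6 F tool [-3.4 -7.8 -0. ] M [-1.42 -0.26  0.01] gap 14.1 swung rad 0.198 j6 -1.13
```

The ring turns smoothly at about 8 N. I'll continue the arc.

```bash
python3 -m handwheel '[{"travel":[-0.03,0.8,0],"roll":4,"claw":1},{"travel":[-0.03,0.8,0],"roll":4,"claw":1},{"travel":[-0.03,0.8,0],"roll":4,"claw":1},{"travel":[-0.03,0.8,0],"roll":4,"claw":1},{"travel":[-0.03,0.8,0],"roll":4,"claw":1},{"travel":[0,0,0],"roll":0,"claw":1}]' 25
python3 - <<'E'
from h import *
arc()
snap('j');im=cv2.imread('pics/j_scene.png')
cv2.imwrite('pics/j_c.png',cv2.resize(im[130:220,300:390],None,fx=6,fy=6,interpolation=2))
E
```

```text
time_s: 17.05
tool_pos: [420.5, 191.4, 89.5]
ee_rot: [0.286, 0.958, -0.002, 0.0]
contact_force: [1.3, -9.4, 2.1]
finger_gap: 0.157
t 17.05 r 113.8 ang 147.19 xang 146.74 z 89.5 F tool [-6.3 -7.1 -2. ] M [-1.43 -0.28  0.11] gap 13.8 swung rad 0.546 j6 -0.71
```

View pics/j_c.png

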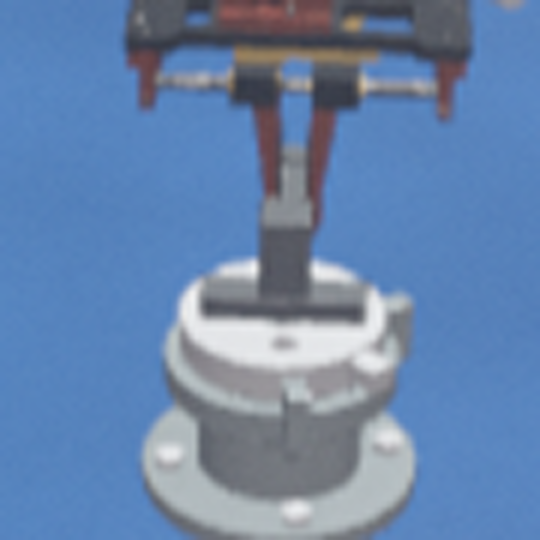

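```bash
python3 -m handwheel '[{"travel":[-0.05,0.8,0],"roll":4,"claw":1},{"travel":[-0.05,0.8,0],"roll":4,"claw":1},{"travel":[-0.04,0.8,0],"roll":4,"claw":1},{"travel":[-0.04,0.8,0],"roll":4,"claw":1},{"travel":[-0.04,0.8,0],"roll":4,"claw":1},{"travel":[0,0,0],"roll":0,"claw":1}]' 25
python3 - <<'E'
from h import *
arc()
snap('k');im=cv2.imread('pics/k_scene.png')
cv2.imwrite('pics/k_c.png',cv2.resize(im[130:220,300:390],None,fx=6,fy=6,interpolation=2))
E
```

```text
time_s: 17.9
tool_pos: [447.3, 219.8, 89.4]
ee_rot: [0.448, 0.894, -0.002, -0.0]
contact_force: [-2.5, -7.0, 3.9]
finger_gap: 0.158
t 17.9 r 113.4 ang 127.42 xang 126.73 z 89.4 F tool [-4.2 -6.2 -3.9] M [-1.17  0.15  0.36] gap 13.9 swung rad 0.891 j6 -0.32
```

View pics/k_c.png

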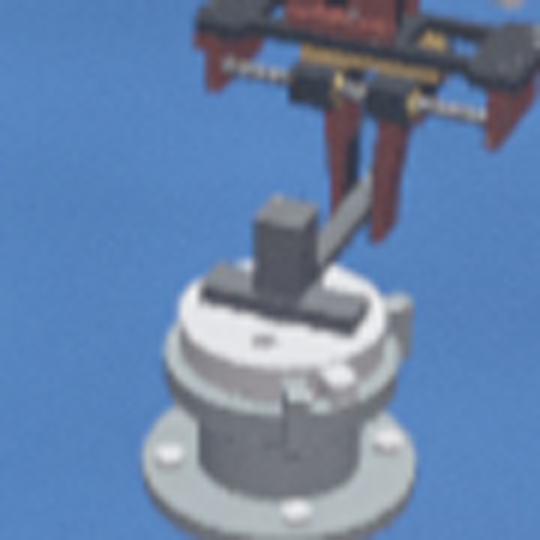

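The lug at (343,378) is close to the stop post at (300,392). From here I take smaller steps and watch the force.

```bash
python3 -m handwheel '[{"travel":[-0.04,0.6,0],"roll":3,"claw":1},{"travel":[-0.03,0.6,0],"roll":3,"claw":1},{"travel":[0,0,0],"roll":0,"claw":1}]' 25
python3 -c "
from h import *
arc()"
python3 -m handwheel '[{"travel":[-0.03,0.4,0],"roll":2,"claw":1},{"travel":[0,0,0],"roll":0,"claw":1}]' 25
python3 -c "
from h import *
arc()"
python3 -m handwheel '[{"travel":[-0.02,0.4,0],"roll":2,"claw":1},{"travel":[0,0,0],"roll":0,"claw":1}]' 25
python3 -c "
from h import *
arc()"
```

```text
time_s: 18.38
tool_pos: [456.6, 226.0, 89.4]
ee_rot: [0.495, 0.869, -0.002, -0.001]
contact_force: [-4.1, -6.4, 6.6]
finger_gap: 0.154
t 18.375 r 113.3 ang 121.75 xang 120.72 z 89.4 F tool [-3.4 -6.9 -6.5] M [-1.07  0.57  0.48] gap 13.6 swung rad 0.99 j6 -0.21
time_s: 18.62
tool_pos: [459.6, 227.9, 89.3]
ee_rot: [0.509, 0.86, -0.003, -0.001]
contact_force: [-4.7, -5.8, 6.5]
finger_gap: 0.164
t 18.625 r 113.3 ang 119.96 xang 118.74 z 89.3 F tool [-2.8 -7.  -6.5] M [-1.02  0.73  0.51] gap 14.4 swung rad 1.022 j6 -0.17
time_s: 18.88
tool_pos: [460.9, 228.3, 89.1]
ee_rot: [0.524, 0.852, -0.005, -0.002]
contact_force: [-8.6, -8.9, 11.6]
finger_gap: 0.16
t 18.875 r 113.1 ang 119.3 xang 116.76 z 89.1 F tool [ -4.1 -11.8 -11.5] M [-1.55  1.47  0.49] gap 14.1 swung rad 1.033 j6 -0.14
```

The motion is stalling and the force rising, so the lug is probably at the stop. One more small push without roll, then a look.

```bash
python3 -m handwheel '[{"travel":[0,0.2,-0.05],"roll":0,"claw":1},{"travel":[0,0.1,0],"roll":0,"claw":1},{"travel":[0,0,0],"roll":0,"claw":1}]' 25
python3 - <<'E'
from h import *
arc()
snap('l');im=cv2.imread('pics/l_scene.png')
cv2.imwrite('pics/l_c.png',cv2.resize(im[140:220,310:390],None,fx=7,fy=7,interpolation=2))
E
```

```text
time_s: 19.25
tool_pos: [460.9, 228.4, 89.0]
ee_rot: [0.524, 0.852, -0.007, -0.004]
contact_force: [-13.0, -12.3, 14.4]
finger_gap: 0.159
t 19.25 r 113.1 ang 119.24 xang 116.79 z 89.0 F tool [ -5.1 -17.3 -14.1] M [-2.15  2.05  0.49] gap 14.0 swung rad 1.034 j6 -0.14
```

View pics/l_c.png

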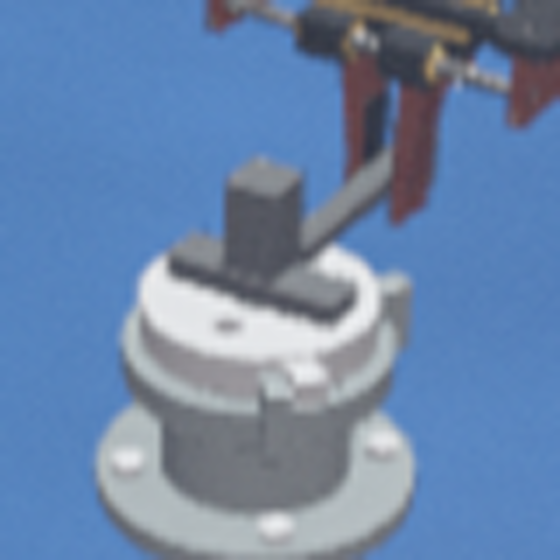

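The lug (305,375) touches the post (275,380). Tangential force rose from 7 to 17 N with no further movement, so it is at the stop. I'll relax, open and lift away.

```bash
python3 -m handwheel '[{"travel":[0,-0.4,0],"roll":-1,"claw":1},{"travel":[0,0,0],"roll":0,"claw":1}]' 10
python3 -c "
from h import *
arc()"
python3 -m handwheel '[{"travel":[0,0,0],"roll":0,"claw":-1},{"travel":[0,0,0],"roll":0,"claw":-1},{"travel":[0,0,0],"roll":0,"claw":-1},{"travel":[0,0,0],"roll":0,"claw":-1},{"travel":[0,0,0],"roll":0,"claw":-1},{"travel":[0,0,0],"roll":0,"claw":-1},{"travel":[0,0,-2],"roll":0,"claw":-1},{"travel":[0,0,-4],"roll":0,"claw":-1},{"travel":[0,0,-5],"roll":0,"claw":-1},{"travel":[0,0,0],"roll":0,"claw":-1}]'
python3 - <<'E'
from h import *
arc()
snap('m');im=cv2.imread('pics/m_scene.png');tp=cv2.imread('pics/m_top.png')
cv2.imwrite('pics/m_c.png',np.hstack([cv2.resize(im[145:215,310:380],(400,400),interpolation=2),cv2.resize(tp[170:270,210:310],(400,400),interpolation=2)]))
E
```

```text
time_s: 19.6
tool_pos: [460.6, 228.5, 89.2]
ee_rot: [0.517, 0.856, -0.004, -0.002]
contact_force: [-6.6, -6.6, 4.2]
finger_gap: 0.163
t 19.6 r 113.4 ang 119.39 xang 117.72 z 89.2 F tool [-2.7 -8.9 -4.2] M [-1.09  1.14  0.17] gap 14.3 swung rad 1.032 j6 -0.16
time_s: 20.85
tool_pos: [467.7, 231.7, 204.0]
ee_rot: [0.518, 0.856, 0.003, 0.003]
contact_force: [-0.0, -0.6, -0.4]
finger_gap: 0.996
t 20.85 r 113.0 ang 115.43 xang 117.64 z 204.0 F tool [-0.5 -0.3  0.3] M [-0.01  0.03 -0.01] gap 87.6 swung rad 1.101 j6 -0.15
```

View pics/m_c.png

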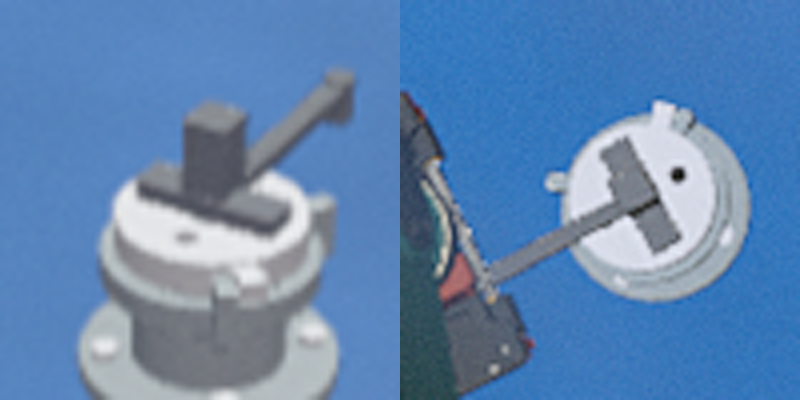

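```bash
python3 -m handwheel '[{"travel":[3,3,-1],"roll":0,"claw":-1},{"travel":[4,2,0],"roll":0,"claw":-1},{"travel":[5,0,0],"roll":0,"claw":-1},{"travel":[4,0,0],"roll":0,"claw":-1},{"travel":[0,0,0],"roll":0,"claw":-1},{"travel":[0,0,0],"roll":0,"claw":-1}]'
python3 - <<'E'
from h import *
arc()
snap('n');im=cv2.imread('pics/n_top.png');g=cv2.cvtColor(im,6)
cv2.imwrite('pics/n_c.png',cv2.resize(im[185:260,225:300],(600,600),interpolation=2))
c=cv2.resize(g[195:248,240:300],None,fx=8,fy=8,interpolation=2)
_,t=cv2.threshold(c,90,255,1);n,l,s,ce=cv2.connectedComponentsWithStats(t)
for i in range(1,n):
    if 200<s[i,4]<6000:
        u,v=(ce[i]+.5)/8-.5+[240,195];w=ray('top',u,v,102);e=w[:2]-[516.2,129.7];print(s[i,4],round(u,1),round(v,1),w.round(1),np.hypot(*e),np.degrees(np.arctan2(e[1],e[0])))
E
```

```text
time_s: 21.7
tool_pos: [434.3, 394.7, 208.6]
ee_rot: [0.518, 0.856, -0.001, -0.0]
contact_force: [-0.4, -0.2, 0.3]
finger_gap: 0.999
t 21.7 r 277.4 ang 107.18 xang 117.67 z 208.6 F tool [-0.  -0.4 -0.3] M [-0.04  0.11 -0.03] gap 87.9 swung rad 1.245 j6 0.14
484 279.1 213.3 [532.4 104.6 102. ] 29.847164567880093 -57.10843672161684
1029 270.6 221.3 [508.9 127.9 102. ] 7.52067198956094 -166.51549374408683
```

View pics/n_c.png

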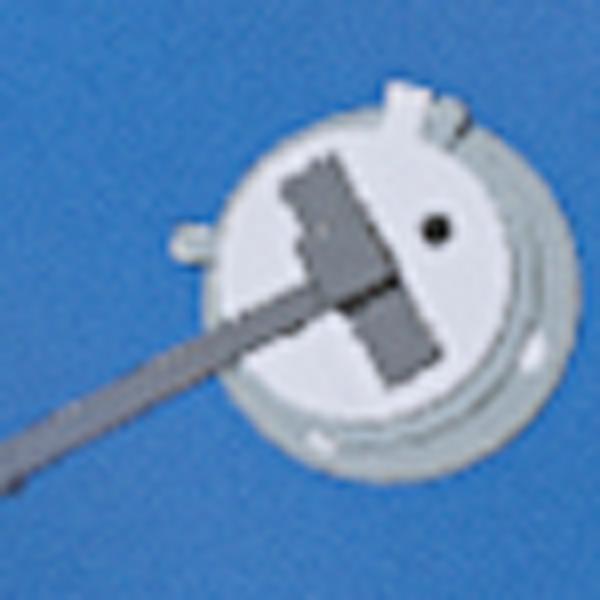

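```bash
python3 - <<'E'
from h import *
A=[]
# posts in n crop (x8 from 225,185): left post (190,243), right post (447,122)
for p in[(192,243),(449,120)]:
    u,v=(p[0]+.5)/8-.5+225,(p[1]+.5)/8-.5+185
    w=ray('top',u,v,96);e=w[:2]-[516.2,129.7];a=np.degrees(np.arctan2(e[1],e[0]));A.append(a);print(w.round(1),np.hypot(*e).round(1),a.round(1))
lug=-57.1+45
print('mid',np.mean(A),'lug',lug,'q est',.7+np.radians(np.mean(A)-lug))
# lug tip direct
p=(409,95);u,v=(p[0]+.5)/8-.5+225,(p[1]+.5)/8-.5+185;w=ray('top',u,v,102);e=w[:2]-[516.2,129.7];print('lug',np.hypot(*e),np.degrees(np.arctan2(e[1],e[0])))
d=np.load('pics/n_top.npy');im=cv2.imread('pics/n_scene.png')
P=cloud('top',d);z=P[185:260,225:300,2];print('block top z',np.sort(z.ravel())[-40:-5].mean())
cv2.imwrite('pics/n_s.png',im)
E
```

```text
[526.7 192.6  96. ] 63.7 80.5
[572.7 101.8  96. ] 63.0 -26.3
mid 27.135480861128435 lug -12.100000000000001 q est 1.3847883246299113
lug 65.98104215457278 -12.106315362422263
block top z 646.4545774391312
```

View pics/n_s.png

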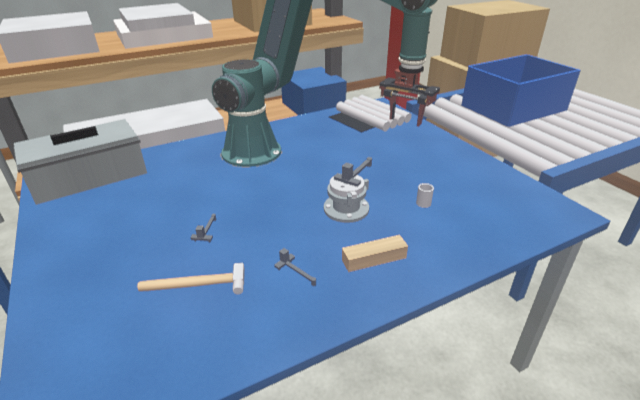

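The joint estimate is about 1.385 and the bystanders are where they were. The block-height number was spoiled by outliers, so I'll redo it before handing in.

```bash
python3 - <<'E'
from h import *
P=cloud('top',np.load('pics/n_top.npy'))
u,v=int(225+345/8),int(185+250/8);print('block top',np.median(P[v-2:v+3,u-2:u+3].reshape(-1,3),0).round(1),'expected z 161')
q=P[185:260,225:300].reshape(-1,3);q=q[(q[:,2]>150)&(q[:,2]<170)];print(len(q),np.median(q,0).round(1),q[:,:2].min(0).round(),q[:,:2].max(0).round())
arm.finish_job()
E
```

```text
block top [518.8 128.4 162.3] expected z 161
95 [516.7 128.3 161.4] [502. 112.] [533. 145.]
the job is handed in; nothing more can be done
```

I seated the large spanner in the lock ring, let it stand by itself, then re-gripped it near the handle end and swung the ring clockwise to its stop. The job was handed in at about 21.8 s, but no verdict is reported.

- **Seating:** the prongs went in without contact force until the bar met the ring at the expected height. After release, the picture showed the spanner flat on the ring and the lug unmoved.
- **Ring at its stop:** the tangential force rose from 7 to 17 N with no further movement. From the hole and the posts in the picture I estimate the joint at about 1.385 rad (needs more than 1.32).
- **Spanner at the end:** the block top measured about 161.4 mm high (161 expected). Its centre came out at about (516.7, 128.3), against a ring centre of (516.2, 129.7), so it is within 2 mm. Flatness I judged by eye only.
- **Surroundings:** the gripper is clear of everything. By eye, the timber, tube, hammer and other spanners had not moved.

Two checks disagreed:
- **Camera offset:** the scene camera placed things 3–4 mm from the top camera. I worked from the top camera, using the scene view only for relative offsets.
- **Block height:** my first reading of the block top was spoiled by depth outliers, so I redid it with a height window. The 161.4 mm is from that second reading.

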